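# Park the sample tumbler with its vent stem up

## Robot

A 6-joint arm with a two-finger parallel gripper is mounted at the origin on a cart in front of the work surface, level with it; the furniture and walls round the work are solid. World frame = base frame: x ahead of the robot, y to its left, z up, the work surface at z = 0. Lengths are in mm, angles in rad, forces in N, time in s.
With the tool pointing down it reaches from about 425 to 950 mm from the base axis. Payload 3.5 kg.
Tool frame: the origin (TCP) lies on the centre line of the jaws, within the pads' length; the fingertips stand 14 mm ahead of it and the grasp point (between the pads) lies 5 mm behind it; z points along the fingers, y is the line along which they close (so a half turn about z gives the same grasp; the last joint's range is limited). The gripper opens to 85 mm and grips with 20 to 120 N. Pads are 22 mm wide; open, the fingers measure 114 mm over their backs; the gripper's body (76 mm by 85 mm) begins 54 mm behind the grasp point. The pads swing forward as they close: fully open they stand 13 mm farther back than shut.
Start: joints at [-0.15, 0.286, 1.577, -0, 1.279, -0.15], TCP at [674.986, 0.032, 245.325] pointing down, gripper open.
Joint ranges: [-2.77, 2.77], [-0.9, 2.22], [0.21, 2.48], [-1.53, 4.67], [0.24, 2.81], [-2.84, 2.84]. Speed limits (rad/s): [2.79, 2.79, 3.14, 3.14, 3.14, 3.14].

## Interface

Orientations are given as [roll, pitch, yaw] about the fixed x, y, z axes, in that order (R = Rz(yaw) Ry(pitch) Rx(roll)).
In Python, from station import r gives the robot as it stands. Calls block until the motion is done:
- r.move_pose(position, orientation): joint-space move of the TCP to a pose.
- r.movel(position, orientation=None, rate=150, until_force=None): straight line of the TCP; orientation=None keeps the orientation; rate is the mean speed in mm/s. With until_force (N) it stops when the force on the tool has changed by that much, and returns True; else False.
- r.move_joints(angles): joint-space move.
- r.gripper_to(opening, newtons=None): finger opening in mm; newtons is the grip in N (None keeps the last); returns when the fingers have stopped.
- r.sleep(seconds).
- r.ik(position, orientation): joint angles nearest the present ones, or None.
- r.read_state(): the state.
- r.capture(name): name is "scene" or "side" or "wrist"; returns a dict with "pixels" (384x512x3 uint8, red, green, blue), "range_z" (384x512 float32, mm along the optical axis (not along the pixel's ray), 0 where there is no reading), "camera_matrix" (3x3 intrinsics, pixels), "rvec" (rotation vector, rad) and "tvec" (3), from world to camera coordinates, as OpenCV has them; the wrist camera has in their place "T_tool_cam" (4x4, takes a point from camera to tool coordinates, whose origin is the TCP and whose axes are the flange's). Camera axes: x right, y down, z forward; pixel columns grow to the right and rows downward; lengths in mm; the calibration is good to about 2 mm. A picture is of the moment at which its call begins: read the wrist's pose just before it.
A pose or a line that the arm cannot do raises r.Unreachable and nothing moves.
- r.finish_job(): hands the job in; it is judged then, once.
The state is a dict: "clock": time; "joint_pos": joint angles; "joint_vel": joint speeds; "joint_torque": joint torques, N m; "eef_pos": TCP position; "orientation": TCP orientation; "wrist_force": force on the tool from outside, world axes, zero at the start; "ft_torque": the same for the moment, N m; "opening": finger opening in mm; "grasp_force": force on a finger pad.
Only numpy, scipy, OpenCV 4.12 (cv2) and the standard library are available. Lean on these libraries where they do the work, as an engineer would, in place of code of your own. Each camera call takes 0.05 s, during which the arm holds its last target. There are 200 camera calls.

## Task

The hand-turned sample tumbler was left with its yellow-capped vent stem away from the top. Gently push its rubber-ended spokes round with the fingertips until the vent stem points straight up, so that the drum can be vented, then take the hand away. Do not touch the stem itself, do not lift or shift the tumbler on the bench, and leave the two bottles and the small glass jar where they stand.

Things in the scene. Friction and masses are not known exactly. Their poses are not given: they have to be found in the camera images.
- tumbler: Bench tumbler, 5 kg, loose on its feet, turned up to 20 degrees from facing the robot. Grey base plate 200 x 200 x 18 mm; column (70 mm wide, top 173 mm up) 70 to 100 mm behind the wheel's plane. Origin on the bench below the wheel's centre; x along the axle, from wheel to column; y in the wheel's plane, left as seen from the front; z up.
- axle (a point): Centre of the upright wheel, 165 mm above the bench. The wheel is a closed steel drum, radius 57 mm, 52 mm thick, with six straight spokes in its mid-plane (the tumbler's y-z plane), 60 degrees apart, and no outer rim; the space between and above the spokes is open.
- spoke_end (a point): Rounded tip of one of the six like spokes (30 degrees clockwise from the stem, seen from the front), 135 mm from the axle. A spoke is a 10 mm steel rod with a black rubber end of 15 mm diameter from radius 81 mm outwards. A fingertip pointing down beside a spoke near the top can push it sideways.
- stem_tip (a point): Top of the vent stem: a short brass stub with a yellow cap of 17 mm diameter, standing radially out of the drum's rim mid-way between two spokes (30 degrees from each), in the spokes' plane; the tip is 76 mm from the axle. z points outwards along the stem.
- wheel (a joint): Wheel angle, rad: 0 or a whole turn = vent stem straight up; it grows clockwise as seen from the front (robot's side): at pi/2 the stem points right. Spokes stand at this angle plus 30, 90, 150, 210, 270, 330 degrees. Starts between 1.9 and 4.4. Turns both ways without stops, against about 0.15 N m of friction (some 2 N at a spoke), and stays where it is left.
- bottle_clear_c (a point): Centre (84 mm up) of a standing clear glass bottle with an orange cap, 74 mm diameter, 168 mm high; loose bystander near the tumbler.
- bottle_pink_c (a point): Centre (81 mm up) of a standing glass bottle with pink contents and an orange cap, 68 mm diameter, 162 mm high; loose bystander near the tumbler.
- weigh_bottle_c (a point): Centre (29 mm up) of a small stoppered glass weighing jar, 42 mm diameter, 58 mm high; loose bystander near the tumbler.

How it is judged:
By the outcome, as a careful person would: the job done as asked, in the order asked, and still so for the second after the job is handed in, with the robot touching nothing.
It also fails if it takes over 58 s, if anything falls off the work surface, if the arm or the gripper's body presses on something with over 40 N, if the wrist force passes 120 N, or if a joint passes its speed limit or range.

## Working session

There is one attempt and no reset: what is moved stays moved. The work goes in short steps, each a Python script; the robot and the scene stay as the last script left them, time stands still between calls to the robot, and variables do not carry over. Pictures are saved under pics/ and viewed, at most 10 in all, crops included, and the job is handed in when it is done.

```bash
mkdir -p pics; cat > h.py <<'E'
import numpy as np, cv2
from station import r
def world(c, u, v, rad=1):
    K=np.array(c["camera_matrix"]);R,_=cv2.Rodrigues(np.array(c["rvec"],float));t=np.array(c["tvec"],float).ravel()
    z=c["range_z"][v-rad:v+rad+1,u-rad:u+rad+1];z=np.median(z[z>0])
    p=np.linalg.inv(K)@[u,v,1]*z
    return R.T@(p-t)
def cloud(c):
    K=np.array(c["camera_matrix"]);R,_=cv2.Rodrigues(np.array(c["rvec"],float));t=np.array(c["tvec"],float).ravel()
    v,u=np.mgrid[:384,:512];z=c["range_z"]
    p=np.stack([u*z,v*z,z],-1)@np.linalg.inv(K).T
    w=(p-t)@R
    w[z<=0]=np.nan
    return w
def save(c,n,crop=None,s=1.5):
    im=c["pixels"]
    if crop: x0,y0,x1,y1=crop; im=im[y0:y1,x0:x1]
    cv2.imwrite("pics/"+n,cv2.resize(im[...,::-1],None,fx=s,fy=s,interpolation=cv2.INTER_CUBIC))
E
python3 - <<'E'
from h import *
import pickle
for n in("scene","side"):
    c=r.capture(n);save(c,n+"0.png");pickle.dump(c,open(n+"0.pkl","wb"))
    R,_=cv2.Rodrigues(np.array(c["rvec"],float));print(n,-R.T@np.array(c["tvec"]).ravel(),R[2])
print(r.read_state())
E
```

```text
scene [185.23695313 817.45190582 524.74683568] [ 0.40025543 -0.82664508 -0.39554205]
side [233.68280891 833.82024399 521.44321821] [ 0.35391927 -0.84470433 -0.40151682]
{'clock': 0.1, 'joint_pos': array([-1.49981130e-01,  2.87103712e-01,  1.57807517e+00, -1.16428592e-05,
        1.27857247e+00, -1.49959873e-01]), 'joint_vel': array([-0.00014084, -0.00144006, -0.00290439, -0.0006962 ,  0.00169382,
       -0.00039573]), 'joint_torque': array([ 1.14915063e-03, -4.07295120e+01, -2.93698221e+01, -1.06323112e-04,
        3.42678482e-03, -4.41654265e-06]), 'eef_pos': array([6.74423802e+02, 1.26749247e-01, 2.44043566e+02]), 'orientation': array([-3.13945653e+00, -3.11487758e-04,  1.57077810e+00]), 'wrist_force': array([-0.37475699,  0.99244735,  0.10388554]), 'ft_torque': array([-0.0248534 , -0.04631753, -0.04610531]), 'grasp_force': 0.0, 'opening': 85.25597667501852}
```

View pics/scene0.png

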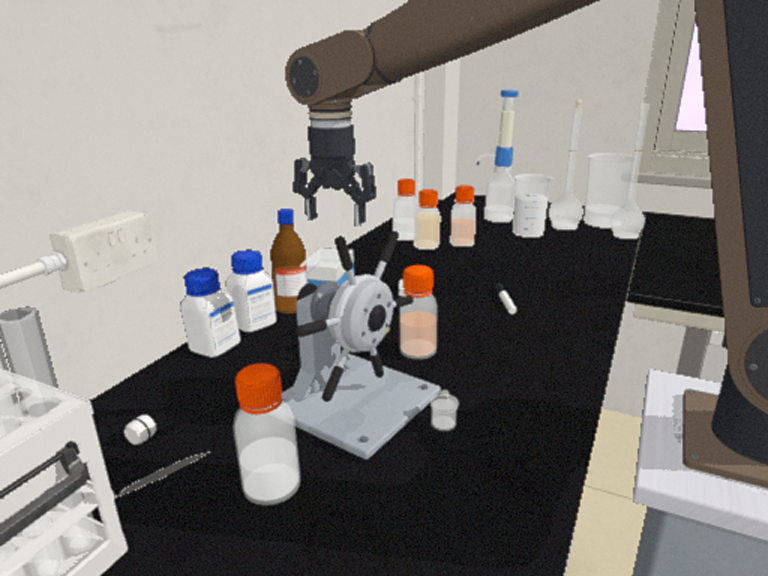

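View pics/side0.png

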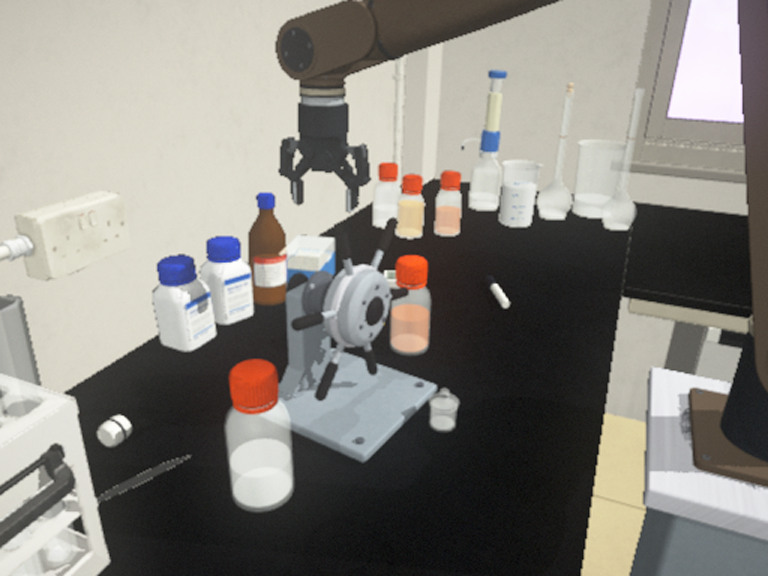

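```bash
python3 - <<'E'
from h import *
import pickle
c=pickle.load(open("scene0.pkl","rb"));W=cloud(c)
P=lambda u,v:world(c,round(u/1.5),round(v/1.5)).round(0)
for n,q in dict(hub=(377,318),t1=(341,242),t2=(391,240),t3=(404,300),t4=(378,370),t5=(330,393),t6=(303,328),yel=(388,330),clearcap=(258,385),pinkcap=(419,278),jar=(445,400),pinkbody=(419,335),clearbody=(266,450),jb=(444,415)).items(): print(n,P(*q))
im=c["pixels"].astype(int)
m=(abs(W[...,2]-18)<5)&(W[...,0]>500)&(W[...,0]<950)&(abs(W[...,1])<400)
n=m.astype(np.uint8);k,l,s,_=cv2.connectedComponentsWithStats(n)
i=1+s[1:,4].argmax();p=W[l==i][:,:2];print(len(p),cv2.minAreaRect(p.astype(np.float32)))
h=cv2.cvtColor(c["pixels"],cv2.COLOR_RGB2HSV)
y=(h[...,0]>22)&(h[...,0]<35)&(h[...,1]>120)&(W[...,0]>550)&(W[...,0]<900)&(abs(W[...,1])<250)
print(np.argwhere(y),W[y].round())
save(c,"wheel0.png",(180,140,310,310),4)
E
```

```text
hub [511. 172. 169.]
t1 [546. 203. 287.]
t2 [527.  86. 255.]
t3 [520.  58. 148.]
t4 [533. 127.  53.]
t5 [551. 241.  75.]
t6 [559. 283. 194.]
yel [618. -92.   3.]
clearcap [562. 376. 164.]
pinkcap [527. -22. 155.]
jar [413. 148.  45.]
pinkbody [524. -18.  49.]
clearbody [553. 386.  83.]
jb [411. 160.  27.]
2545 ((573.26953125, 153.19564819335938), (202.69781494140625, 176.81484985351562), 81.10127258300781)
[[219 260]
 [220 259]
 [221 259]
 [226 165]
 [230 255]
 [243 135]
 [254 117]
 [254 145]
 [256 135]
 [270 152]] [[ 622. -106.   -1.]
 [ 620.  -96.   -0.]
 [ 618.  -91.   -0.]
 [ 855.   47.   -2.]
 [ 605.  -38.   -1.]
 [ 866.  160.   -1.]
 [ 872.  220.   -3.]
 [ 805.  192.   -1.]
 [ 820.  211.    0.]
 [ 742.  241.   -0.]]
```

View pics/wheel0.png

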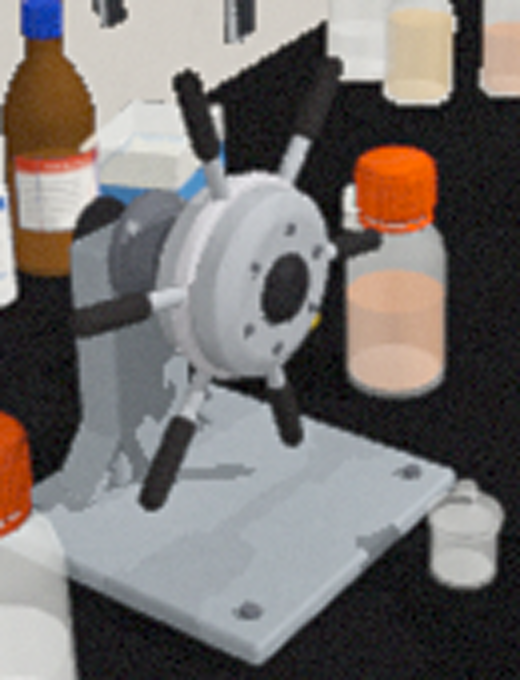

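```bash
cat >> h.py <<'E'
from scipy.optimize import least_squares
def fit(c, x0, zfree=True):
    """x0: cx,cy,cz,yaw,theta -> fit to spoke surfaces (theta = wheel angle, cw from front)"""
    W=cloud(c).reshape(-1,3);W=W[~np.isnan(W[:,0])]
    def loc(x,P):
        ex=np.array([np.cos(x[3]),np.sin(x[3]),0]);ey=np.array([-ex[1],ex[0],0]);d=P-x[:3]
        return np.c_[d@ex,d@ey,d[:,2]]
    def res(x,P):
        L=loc(x,P);a=np.arctan2(-L[:,1],L[:,2])-x[4]-np.pi/6
        a=a-np.pi/3*np.round(a/(np.pi/3));rho=np.hypot(L[:,1],L[:,2])
        along=rho*np.cos(a);over=np.maximum(along-127.5,0)
        return np.sqrt((rho*np.sin(a))**2+L[:,0]**2+over**2)-np.where(along>81,7.5,5)
    x=np.array(x0,float)
    for g in (16,10,6):
        L=loc(x,W);rho=np.hypot(L[:,1],L[:,2])
        P=W[(rho>66)&(rho<150)&(abs(L[:,0])<25)&(W[:,2]>35)];P=P[abs(res(x,P))<g]
        s=least_squares(lambda q:res(q,P),x,loss="soft_l1",f_scale=1.5);x=s.x
    return x,len(P),np.median(abs(res(x,P)))
E
python3 - <<'E'
from h import *
import pickle
for n in("scene0","side0"):
    c=pickle.load(open(n+".pkl","rb"))
    for th in (95,105,115):
        x,k,e=fit(c,[541,170,165,-.17,np.radians(th)]);print(n,x[:3].round(1),np.degrees(x[3:]).round(1),k,round(e,2))
E
```

```text
scene0 [545.  168.5 166.6] [-9.1 77.1] 426 1.13
scene0 [502.6 176.4 136.3] [22.2 66.8] 156 2.2
scene0 [539.2 164.4 170.3] [ -6.2 249.8] 890 2.22
side0 [539.3 168.  167.1] [-12.2 -48.5] 1007 1.91
side0 [540.8 174.5 161.1] [-14.1 125.5] 359 1.32
side0 [542.5 156.4 165.4] [ -9.7 131.3] 1079 0.55
```

```bash
python3 - <<'E'
from h import *
import pickle
for n in("scene0","side0"):
    c=pickle.load(open(n+".pkl","rb"))
    for th in (126,131):
        x,k,e=fit(c,[542,162,165,-.17,np.radians(th)]);print(n,x[:3].round(1),np.degrees(x[3:]).round(1),k,round(e,2))
E
```

```text
scene0 [543.3 157.5 164.2] [ -9.6 131.3] 970 0.62
scene0 [543.3 157.5 164.2] [ -9.6 131.3] 970 0.62
side0 [542.5 156.4 165.4] [ -9.7 131.3] 1080 0.55
side0 [542.5 156.4 165.4] [ -9.7 131.3] 1080 0.55
```

```bash
cat >> h.py <<'E'
C=np.array([543,157,165.]);YAW=np.radians(-9.6)
ORI=[np.pi,0,np.pi/2+YAW]
def tp(y,h):  # TCP for fingertip at tumbler-frame y, h above axle, in wheel plane
    return (C+np.array([-np.sin(YAW)*y,np.cos(YAW)*y,h+14])).tolist()
def look(n,th,show=None):
    for k in("scene","side"):
        c=r.capture(k);x,m,e=fit(c,[C[0],C[1],C[2],YAW,np.radians(th)]);print(n,k,x[:3].round(1),np.degrees(x[3:]).round(1),m,round(e,2))
        if show==k: save(c,n+".png",(130,60,340,340),2.1)
E
python3 - <<'E'
from h import *
r.gripper_to(0,20)
p=r.read_state()["eef_pos"]
r.movel([p[0],p[1],350],rate=150)
r.move_pose(tp(-125,175),ORI)
print(r.movel(tp(-125,86),ORI,rate=80,until_force=15))
print(r.movel(tp(28,92),rate=60,until_force=20))
s=r.read_state();print(s["clock"],s["wrist_force"],s["eef_pos"],tp(28,92))
look("s1",62,"scene")
E
```

```text
False
False
6.35 [-0.11227824 -0.67914118 -0.33702161] [547.71339455 184.51726963 271.06377697] [547.6695249080509, 184.60788903797413, 271.0]
s1 scene [543.2 157.4 164.3] [-9.7 64. ] 991 0.67
s1 side [542.3 156.2 165.5] [-9.7 64. ] 1117 0.59
```

View pics/s1.png

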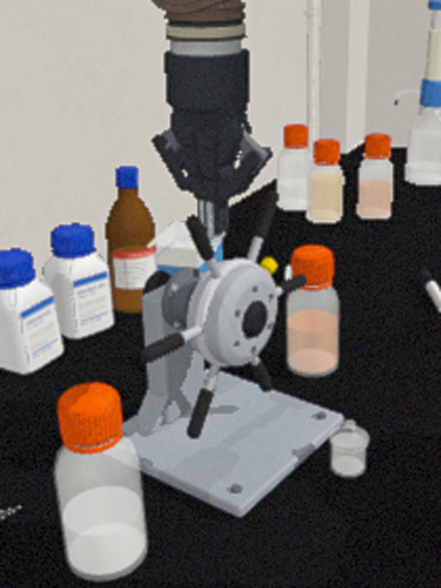

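```bash
python3 - <<'E'
from h import *
r.movel(tp(24,92),rate=60)
r.movel(tp(24,170),rate=150)
r.movel(tp(-108,170),rate=150)
print(r.movel(tp(-108,90),rate=80,until_force=15))
print(r.movel(tp(34,92),rate=60,until_force=20))
s=r.read_state();print(s["clock"],s["wrist_force"],s["eef_pos"],tp(34,92))
look("s2",2)
E
```

```text
False
False
12.0667 [-0.22336806  0.05689672  0.05592592] [548.70604294 190.45612471 271.0857421 ] [548.6701373883475, 190.52386526039717, 271.0]
s2 scene [543.2 157.4 164.4] [-9.6  1. ] 994 0.66
s2 side [542.3 156.3 165.5] [-9.7  1. ] 1112 0.62
```

```bash
python3 - <<'E'
from h import *
r.movel(tp(36.1,92),rate=10)
look("s3",0)
r.movel(tp(31,92),rate=40)
r.movel(tp(31,190),rate=120)
r.movel(tp(-150,230),rate=150)
r.sleep(.5)
look("end",0,"scene")
s=r.read_state();print(s["clock"],s["wrist_force"])
E
```

```text
s3 scene [543.2 157.5 164.5] [-9.7 -0.1] 1001 0.62
s3 side [542.4 156.3 165.5] [-9.6 -0.1] 1121 0.62
end scene [543.3 157.6 164.2] [-9.6 -0.1] 970 0.58
end side [542.4 156.3 165.3] [-9.7 -0.1] 1081 0.53
15.85 [ 0.45481199  0.60345219 -0.00125956]
```

View pics/end.png

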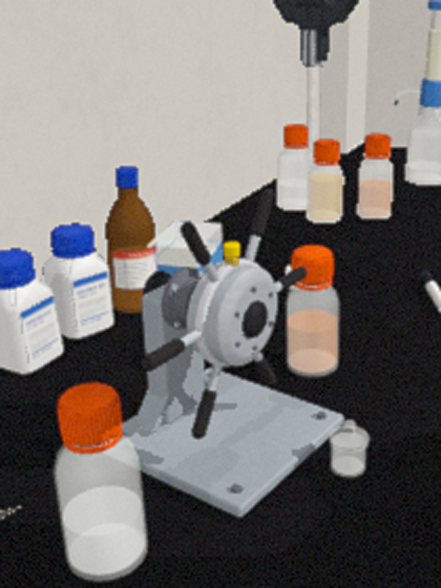

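The yellow cap, at about (232,250) in the crop, points straight up. The hand is clear, and the tumbler and bottles haven't moved.

```bash
python3 -c "
from station import r
print(r.finish_job())"
```

```text
the job is handed in; nothing more can be done
None
```

The vent stem now points straight up, measured within about 0.1° of vertical in both cameras; the hand is clear, the tumbler, bottles and jar show no movement, and the job was handed in at about 16 s.

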